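# Pearl-drilling bench: set the rinsed parts on the sloped draining rack

## Robot

A 6-joint arm with a two-finger parallel gripper is mounted at the origin on the work surface. World frame = base frame: x ahead of the robot, y to its left, z up, the work surface at z = 0. Lengths are in m, angles in degrees, forces in N, time in s.
With the tool pointing down it reaches from about 0.25 to 0.725 m from the base axis. Payload 9.7 kg.
Tool frame: the origin (TCP) lies at the very end of the fingers, on their centre line; the grasp point (between the pads) lies 19 mm behind it; z points along the fingers, y is the line along which they close (so a half turn about z gives the same grasp; the last joint's range is limited). The gripper opens to 85 mm and grips with 20 to 120 N. Pads are 22 mm wide; open, the fingers measure 114 mm over their backs; the gripper's body (76 mm by 85 mm) begins 54 mm behind the grasp point. The pads swing forward as they close: fully open they stand 13 mm farther back than shut.
Start: joints at [-72.536, 4.979, 10.078, 95.1, 0, 90], TCP at [0.165, -0.525, 0.206] pointing down, gripper open.
Joint ranges: [-179.16, 179.16], [-48.56, 103.87], [-65.8, 70.77], [-126.05, 130.52], [-82.76, 87.17], [-180, 180]. Speed limits (degrees/s): [127.2, 127.2, 147.25, 180, 180, 180].

## Interface

Orientations are given as [roll, pitch, yaw] about the fixed x, y, z axes, in that order (R = Rz(yaw) Ry(pitch) Rx(roll)).
In Python, from workcell import bot, viewer, finder gives the robot as it stands. The module is installed in compiled form; this text tells all that it offers.
- The arm moves only by the shell command python3 -m inch 'ROWS' [FORCE]. ROWS is JSON, a list that holds one entry, the list of rows, each a list of 7 numbers: the opening in per cent of the stroke, from 0 (shut) to 100 (fully open), then the shift along the tool's x, y, z in mm, then the turn, a rotation vector about the tool's x, y, z in degrees. In form: [[[grip, tx, ty, tz, ax, ay, az], ...]]. A call has 1 to 8 rows; each row shifts and turns the commanded pose from where the row before left it, along the tool's axes as they then stand; what a row does not reach is not made up. A row lasts 1/8 s, in which the tool goes at most 62.5 mm and 10.7 degrees, less where a joint would pass 70% of its speed; a pose out of reach is approached as far as the arm can. A call with a gripper value outside its range is refused whole. The fingers move at their own pace and stop on an object; FORCE is the grip in N (left out, the last holds). Time passes only in rows, so rows that do not move let the fingers close. It gives the time, the measured TCP pose, the force, the opening and the grip force at its end, in the units of the state.
- bot.get_obs(): the state, without advancing time (a new reading comes with each control period).
- viewer.camera(name): name is "scene" or "side" or "wrist"; returns a dict with "pixels" (480x640x3 uint8, red, green, blue), "vfov" (degrees; the focal length in pixels is half the picture's height over the tangent of half this angle, whatever the lens; pixels are square), "cx", "cy" (the principal point, pixels), "R" (3x3) and "t" (3): a world point X has camera coordinates R X + t. Camera axes: x right, y down, z forward; pixel columns grow to the right and rows downward; lengths in m; the calibration is good to about 2 mm. The wrist camera is an equidistant fisheye: a pixel r from the principal point sees the ray r / f radians off the axis. A picture is of the moment at which its call begins. There is no depth.
- bot.job_done(): hands the job in; it is judged then, once.
Trained networks look in the newest picture that a camera, given by its name, has taken for a name from the list of things; names that differ only in an ending like _2 or _b are one class to them, and where a whole thing is asked for, a point or a joint stands for the part that bears it (a point fixed in the world has none). Each returns a list of dicts, best first, with "conf" (0 to 1); they miss things now and then, are a little off and sometimes report something else, mostly with a low value. They report only what shows in the picture. A call takes as long as a camera call. They do not tell look-alikes from the thing itself.
- finder.outline_of(camera, thing): "pixels" (480x640 bool, what is visible of it) and "extent" ([centre column, centre row, width, height] in pixels, round what is visible of it).
- finder.mark_of(camera, thing): "position" ([column, row] in pixels: a listed point, or the origin of a listed thing).
The state is a dict: "time": time; "q": joint angles; "qd": joint speeds; "joint_efforts": joint torques, N m; "ee_pos": TCP position; "tcp_rot": TCP orientation; "wrist_force": force on the tool from outside, world axes, zero at the start; "torque": the same for the moment, N m; "opening": finger opening in m; "grasp_force": force on a finger pad.
Only numpy, scipy, OpenCV 4.12 (cv2) and the standard library are available. Lean on these libraries where they do the work, as an engineer would, in place of code of your own. Each camera call takes 0.05 s, during which the arm holds its last target. There are 200 camera calls.

## Task

Put the two rinsed parts from the cork pad to drain on the sloped rack in the steel tray: lay the pin vise in the pair of V rests with its blunt end down at the end stop and its pointed nose uphill, and lay the steel clamp jaw flat on the bare half of the rack beside it, long side up the slope, notched face up, its lower end at the lip. Set them down gently, without letting them drop, and leave the small jar, the brass bush and the screwdriver where they are.

Things in the scene. Friction and masses are not known exactly. Their poses are not given: they have to be found in the camera images.
- rack: aluminium rack fixed in the tray, plate 150 x 180 mm sloping at 32 deg. Origin: middle of the plate's lower edge, on its upper face, 52 mm above the table. x up the slope, y along the lower edge, z square out of the plate. At x = 0 are the face of the dark lip (14 mm high, y -90 to 20 mm) and of the end stop (38 mm high, y 37 to 59 mm)
- vrests (a point): point on the axis of the pin vise's place: rack x 50, y 48, z 28 mm. Two dark 90 deg V notches, each 8 mm thick with a mouth 30 mm wide, stand at rack x 18 and 84 mm; a pin vise in both has its axis along rack x at z = 28 mm, its middle here when its blunt end meets the stop. Only the bare plate lies between and beside them
- jawplace (a point): middle of the bare half of the plate's surface where the jaw goes: rack x 35, y -48, z 0 mm; the jaw's origin lies here when its lower end meets the lip
- tray: steel tray 250 x 260 mm with a 30 mm high rim, fixed; it carries the rack. Origin under its centre, rack uphill along its x
- pinvise: pin vise: straight octagonal aluminium handle 100 mm long, 18 mm across flats, with dark bands near its blunt end, and a tapered steel nose 22 mm long plus a short needle (10 mm) at the other end. Origin: middle of the handle, on its axis (9 mm above the pad when lying). x points to the nose
- nose (a point): end of the pin vise's tapered nose, 72 mm from its origin
- jaw: steel clamp jaw: block 70 long (x) x 34 wide (y) x 22 mm high, with a 24 mm wide, 8 mm deep channel across the middle of its top. Origin: centre of its underside; z points out of the channelled face. Either end may be the lower one
- pad: cork bench pad, 230 x 270 mm, 3 mm thick, on which both parts lie; origin under its centre
- bush: short brass bush on the pad, 26 mm across, 18 tall (bystander); origin under its centre
- vial: small amber jar on the pad, 28 mm across, 50 tall (bystander); origin under its centre
- driver: wooden-handled screwdriver, 150 mm long (bystander); origin near its middle
Things that resemble listed ones, but are neither listed nor needed, are in the scene too. What is shaped like the pinvise but blue is not meant.

How it is judged (in metres and radians):
At the end, for the whole second after the job is handed in: At rest: pin vise in both V rests (within 4.5 mm, 4.5 deg), nose uphill, blunt end within 14 mm of the stop; jaw flat on the bare half (4 mm, 4.5 deg), channel up, centre at rack y -75 to -15 mm, length within 11 deg of the slope, lower end within 17 mm of the lip (x of pinvise in the frame of rack between 0.044 and 0.064 m and y of pinvise in the frame of rack between 0.0435 and 0.0525 m and z of pinvise in the frame of rack between 0.0235 and 0.0325 m and angle between the x axis of pinvise and the x axis of rack, either way round below 0.08 rad and x of nose in the frame of rack above 0.1 m and x of jaw in the frame of rack between 0.03 and 0.052 m and y of jaw in the frame of rack between -0.075 and -0.015 m and z of jaw in the frame of rack between -0.004 and 0.004 m and angle between the x axis of jaw and the x axis of rack, either way round below 0.2 rad and angle between the z axis of jaw and the z axis of rack, either way round below 0.08 rad and angle between jaw's own z axis and vertical below 1 rad and linear speed of each of pinvise, jaw below 0.02 m/s); the robot touches nothing.
It fails at once if the pin vise falls or slides freely faster than 0.45 m/s (dropped) (linear speed of pinvise above 0.45 m/s and contact force between the fingers and pinvise below 0.05 N).
It fails at once if the jaw falls or slides freely faster than 0.45 m/s (dropped) (linear speed of jaw above 0.45 m/s and contact force between the fingers and jaw below 0.05 N).
It fails at once if the jar, bush or screwdriver is shifted by more than 30 mm (distance of any of bush, vial, driver from where it was at the start of the episode above 0.03 m).
It fails at once if the jar or bush is tipped over (angle between any of vial, bush's own z axis and vertical above 0.6 rad).
It also fails if it takes over 58 s, if anything falls off the work surface, if the arm or the gripper's body presses on something with over 40 N, if the wrist force passes 120 N, or if a joint passes its speed limit or range.

## Working session

There is one attempt and no reset: what is moved stays moved. The work goes in short steps, Python scripts to look and compute and a shell command to move; the robot and the scene stay as the last step left them, time stands still between calls to the robot, and variables do not carry over. Pictures are saved under pics/ and viewed, at most 10 in all, crops included, and the job is handed in when it is done.

```bash
mkdir -p pics; cat > h.py <<'E'
from workcell import bot, viewer, finder
import numpy as np, cv2
from scipy.spatial.transform import Rotation as Ro
def ray(c,px):
    f=240/np.tan(np.radians(c['vfov'])/2); R=np.array(c['R']);t=np.array(c['t'])
    u=(px[0]-c['cx']);v=(px[1]-c['cy'])
    if c.get('name')=='wrist':
        r=np.hypot(u,v);th=r/f;d=np.array([u/r*np.sin(th),v/r*np.sin(th),np.cos(th)]) if r>0 else np.array([0,0,1.])
    else: d=np.array([u/f,v/f,1])
    return -R.T@t, R.T@(d/np.linalg.norm(d))
def onz(c,px,z):
    o,d=ray(c,px); return o+d*(z-o[2])/d[2]
def proj(c,X):
    f=240/np.tan(np.radians(c['vfov'])/2); p=np.array(c['R'])@X+np.array(c['t'])
    if c.get('name')=='wrist':
        r=np.hypot(p[0],p[1]);th=np.arctan2(r,p[2]);return np.array([c['cx']+f*th*p[0]/r,c['cy']+f*th*p[1]/r])
    return np.array([c['cx']+f*p[0]/p[2],c['cy']+f*p[1]/p[2]])
def cam(n):
    c=viewer.camera(n);c['name']=n;return c
def tri(a,b):
    (o,d),(p,e)=a,b
    A=np.eye(3)-np.outer(d,d);B=np.eye(3)-np.outer(e,e)
    X=np.linalg.solve(A+B,A@o+B@p);return X,np.linalg.norm(A@(X-o))+np.linalg.norm(B@(X-p))
def save(im,n): cv2.imwrite('pics/'+n+'.png',np.ascontiguousarray(im[:,:,::-1]))
E
python3 - <<'E'
from h import *
for n in ['scene','side']:
    c=cam(n);save(c['pixels'],n+'0')
    print(n,c['vfov'],(-np.array(c['R']).T@c['t']).round(3))
    for th in ['pinvise','nose','jaw','rack','vrests','jawplace','tray','pad','bush','vial','driver']:
        m=finder.mark_of(n,th)
        print(th,[(np.round(x['position']).tolist(),round(x['conf'],2),onz(c,x['position'],.012).round(3).tolist()) for x in m[:4]])
print(bot.get_obs())
E
```

```text
scene 43.65511631442334 [ 1.396 -0.242  0.909]
pinvise [([146.0, 249.0], 0.97, [0.33, -0.481, 0.012]), ([437.0, 207.0], 0.71, [0.293, 0.214, 0.012]), ([309.0, 301.0], 0.57, [0.552, -0.141, 0.012])]
nose [([312.0, 327.0], 0.97, [0.623, -0.144, 0.012]), ([178.0, 239.0], 0.88, [0.308, -0.411, 0.012]), ([415.0, 220.0], 0.53, [0.332, 0.147, 0.012])]
jaw [([243.0, 301.0], 0.95, [0.529, -0.274, 0.012])]
rack [([462.0, 239.0], 0.82, [0.418, 0.232, 0.012])]
vrests [([490.0, 230.0], 0.87, [0.398, 0.308, 0.012]), ([444.0, 252.0], 0.47, [0.453, 0.179, 0.012])]
jawplace [([444.0, 250.0], 0.92, [0.449, 0.181, 0.012])]
tray [([470.0, 284.0], 0.69, [0.561, 0.201, 0.012])]
pad [([278.0, 309.0], 0.82, [0.563, -0.206, 0.012]), ([489.0, 230.0], 0.53, [0.398, 0.306, 0.012])]
bush [([270.0, 342.0], 0.47, [0.647, -0.23, 0.012]), ([273.0, 276.0], 0.43, [0.468, -0.205, 0.012])]
vial [([443.0, 252.0], 0.64, [0.452, 0.177, 0.012]), ([271.0, 342.0], 0.63, [0.648, -0.227, 0.012])]
driver [([158.0, 318.0], 0.73, [0.547, -0.445, 0.012])]
side 53.012558186738275 [0.282 0.717 0.769]
pinvise [([377.0, 414.0], 0.84, [
[... 770 characters left out ...]
0.6, [0.536, -0.441, 0.012])]
{'time': 1.2, 'q': array([-7.25370982e+01,  4.97799490e+00,  1.00783904e+01,  9.51001289e+01,
       -7.52697247e-04,  9.00003713e+01]), 'qd': array([ 0.00981012, -0.01555577,  0.06491392, -0.08258197,  0.03309679,
        0.02143612]), 'joint_efforts': array([ 7.75560802e-04, -5.20091772e+01,  4.64867520e+01,  1.53397090e-03,
       -5.96267398e-06,  2.89147727e-05]), 'ee_pos': array([ 0.16504222, -0.52464486,  0.20589441]), 'tcp_rot': array([1.79999733e+02, 7.52695520e-04, 1.74625305e+01]), 'wrist_force': array([ 0.99404349, -0.22625406, -0.21274771]), 'torque': array([-0.09483559, -0.0369854 , -0.02591973]), 'grasp_force': 0.0, 'opening': 0.08526636282473635}
```

View pics/scene0.png

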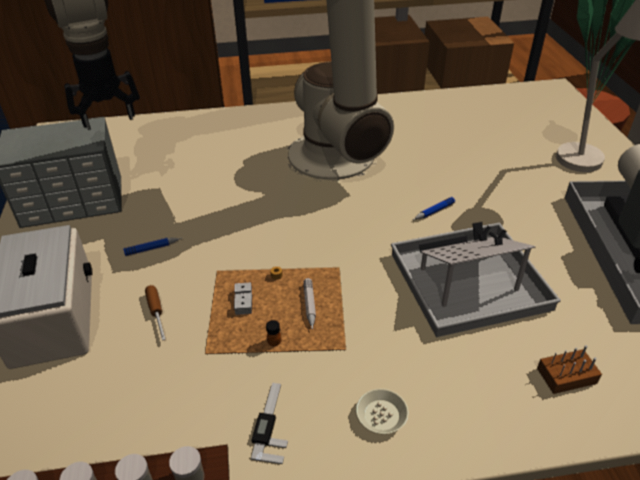

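View pics/side0.png

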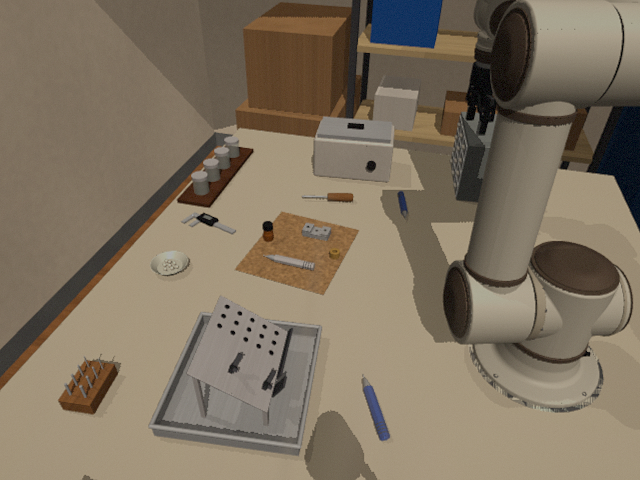

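The pin-vise-like things in the scene picture are blue at (146,249), blue at (437,207), and bare aluminium on the cork pad at (309,301). The last one fits, because it is grey and on the pad. I'll confirm it in a crop and estimate the poses.

```bash
python3 - <<'E'
from h import *
C={n:cam(n) for n in ['scene','side']}
a=C['scene']['pixels'][262:352,200:350];b=C['side']['pixels'][290:450,150:330]
c2=C['scene']['pixels'][215:335,385:560]
W=[cv2.resize(a,(400,240),interpolation=3),cv2.resize(c2,(400,274),interpolation=3)]
L=np.vstack(W); b=cv2.resize(b,(400,356),interpolation=3); b=np.vstack([b,np.zeros((L.shape[0]-356,400,3),np.uint8)])
save(np.hstack([L,b]),'crop1')
for n,c in C.items():
    for th in ['pinvise','jaw','tray','rack','pad']:
        for x in finder.outline_of(n,th)[:3]:
            m=x['pixels'].astype(np.uint8)
            k=max(cv2.findContours(m,0,2)[0],key=cv2.contourArea)
            z={'pinvise':.012,'jaw':.02,'tray':.03,'rack':.09,'pad':.003}[th]
            r=cv2.boxPoints(cv2.minAreaRect(k)) if th in('pinvise','jaw') else cv2.approxPolyDP(k,6,True)[:,0]
            print(n,th,round(x['conf'],2),np.round(x['extent']),r.round().tolist(),[onz(c,p,z).round(3)[:2].tolist() for p in r])
def both(th,i=0,j=0):
    a=finder.mark_of('scene',th);b=finder.mark_of('side',th)
    for x in a[:2]:
        for y in b[:2]:
            X,e=tri(ray(C['scene'],x['position']),ray(C['side'],y['position']))
            if e<.03: print(th,X.round(4),e.round(4))
for th in ['rack','vrests','jawplace','jaw','tray','pinvise','bush','vial']: both(th)
E
```

```text
scene pinvise 0.88 [437. 206.  41.  22.] [[414.0, 214.0], [452.0, 195.0], [456.0, 202.0], [418.0, 221.0]] [[0.309, 0.152], [0.251, 0.266], [0.281, 0.265], [0.337, 0.152]]
scene pinvise 0.77 [310. 302.   9.  39.] [[303.0, 279.0], [311.0, 278.0], [316.0, 323.0], [308.0, 324.0]] [[0.487, -0.144], [0.488, -0.125], [0.612, -0.134], [0.612, -0.151]]
scene pinvise 0.65 [153. 246.  55.  19.] [[123.0, 248.0], [176.0, 234.0], [178.0, 242.0], [125.0, 256.0]] [[0.317, -0.533], [0.29, -0.415], [0.32, -0.41], [0.346, -0.527]]
scene jaw 0.8 [244. 298.  16.  32.] [[235.0, 282.0], [251.0, 282.0], [251.0, 313.0], [235.0, 313.0]] [[0.48, -0.287], [0.485, -0.253], [0.573, -0.26], [0.568, -0.291]]
scene tray 0.64 [476. 279. 174. 114.] [[532, 246], [481, 222], [391, 244], [436, 334], [553, 310], [559, 299], [528, 259]] [[0.486, 0.368], [0.387, 0.287], [0.427, 0.063], [0.694, 0.084], [0.673, 0.329], [0.647, 0.354], [0.524, 0.341]]
scene rack 0.63 [477. 241. 112.  43.] [[533, 245], [504, 238], [504, 229], [487, 237], [481, 221], [473, 223], [472, 241], [464, 235], [419, 246], [457, 263]] [[0.545, 0.329], [0
[... 1611 characters left out ...]
, [321, 327], [263, 319]] [[0.631, 0.086], [0.629, 0.134], [0.654, 0.14], [0.625, 0.381], [0.604, 0.391], [0.39, 0.366], [0.418, 0.114], [0.53, 0.123]]
side pad 0.91 [296. 255. 125.  87.] [[281, 212], [273, 238], [259, 238], [236, 269], [322, 294], [358, 231]] [[0.649, -0.354], [0.632, -0.232], [0.667, -0.223], [0.679, -0.091], [0.457, -0.061], [0.422, -0.323]]
rack [0.4717 0.2005 0.0565] 0.0022
vrests [0.4941 0.2517 0.0996] 0.0098
jawplace [0.5136 0.1518 0.0663] 0.0073
jaw [ 0.5248 -0.2671  0.0066] 0.0012
tray [0.5453 0.2065 0.    ] 0.0016
pinvise [ 0.546  -0.1399  0.0098] 0.0019
pinvise [0.2897 0.217  0.0146] 0.0064
bush [ 0.4645 -0.2016  0.003 ] 0.0059
vial [ 0.6425 -0.2257  0.0028] 0.005
```

View pics/crop1.png

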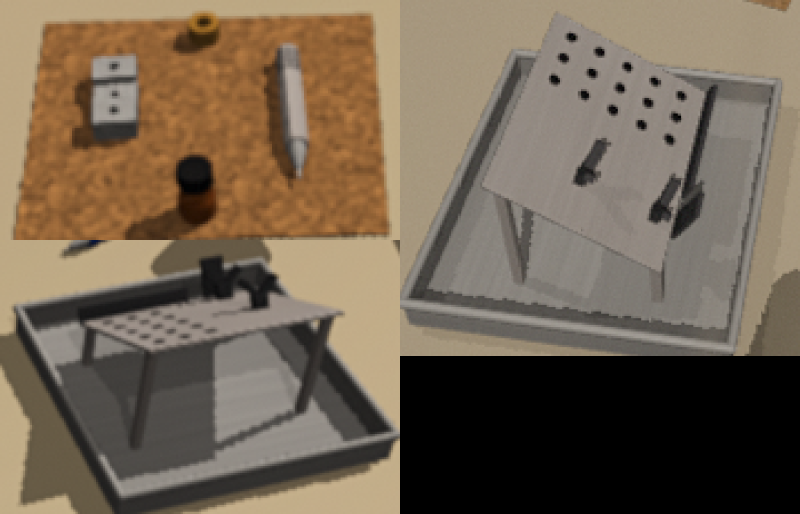

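The crop confirms it: the grey, banded pin vise on the pad has its nose toward the viewer (world +x), and the jaw lies notch up. The rack's stop is on the robot side and uphill is away from it. I'll go above the pad.

```bash
python3 -m inch '[[[100,56,-25,0,0,0,0],[100,56,-25,0,0,0,0],[100,56,-25,0,0,0,0],[100,56,-25,0,0,0,0],[100,56,-25,0,0,0,0],[100,56,-25,0,0,0,0],[100,56,-25,0,0,0,0],[100,56,-25,0,0,0,0]]]'; python3 -m inch '[[[100,0,0,0,0,0,10.7],[100,0,0,0,0,0,10.7],[100,0,0,0,0,0,0],[100,0,0,0,0,0,0]]]' 60
cat > pads.py <<'E'
from h import *
c=cam('wrist')
o=bot.get_obs();R=Ro.from_euler('xyz',o['tcp_rot'],degrees=True).as_matrix();p=o['ee_pos']
print(p.round(4),o['tcp_rot'].round(2), 'cam',(-np.array(c['R']).T@c['t']).round(3))
for th,z in [('pinvise',.012),('nose',.012),('jaw',.003),('bush',.003),('vial',.003)]:
    for x in finder.mark_of('wrist',th)[:2]:
        X=onz(c,x['position'],z); print(th,np.round(x['position']),round(x['conf'],2),X.round(4),'tool mm',(R.T@(X-p)*1e3).round(1))
for th,z in [('pinvise',.012),('jaw',.025)]:
    for x in finder.outline_of('wrist',th)[:1]:
        k=max(cv2.findContours(x['pixels'].astype(np.uint8),0,2)[0],key=cv2.contourArea)[:,0]
        P=np.array([onz(c,q,z)[:2]*1e3 for q in k],np.float32)
        r=cv2.minAreaRect(P);print(th,round(x['conf'],2),r,cv2.boxPoints(r).round(1).tolist())
save(c['pixels'],'w1')
E
python3 pads.py
```

```text
time: 3.6
ee_pos: [0.5337, -0.1978, 0.206]
tcp_rot: [180.0, -0.0, 17.5]
wrist_force: [-0.3, -1.2, -0.5]
opening: 0.0853
grasp_force: 0.0
time: 4.1
ee_pos: [0.5323, -0.1996, 0.206]
tcp_rot: [180.0, -0.0, -3.7]
wrist_force: [0.5, 0.2, -0.0]
opening: 0.0855
grasp_force: 0.0
[ 0.5323 -0.1996  0.206 ] [ 1.80e+02 -1.00e-02 -3.76e+00] cam [ 0.614 -0.205  0.374]
pinvise [ 65. 380.] 0.84 [0.2876 0.2205 0.012 ] tool mm [-271.7 -403.1  193.9]
pinvise [264. 195.] 0.67 [ 0.5437 -0.1418  0.012 ] tool mm [  7.6 -58.4 194. ]
nose [ 96. 365.] 0.81 [0.3262 0.1388 0.012 ] tool mm [-227.8 -324.1  193.9]
nose [490. 363.] 0.68 [ 0.3091 -0.4054  0.012 ] tool mm [-209.2  219.9  194. ]
jaw [397. 202.] 0.71 [ 0.5269 -0.2765  0.003 ] tool mm [ -0.3  77.1 203. ]
bush [328. 270.] 0.56 [ 0.4557 -0.2008  0.003 ] tool mm [-76.3   6.2 203. ]
vial [336.  89.] 0.9 [ 0.6442 -0.2193  0.003 ] tool mm [112.9  12.3 203. ]
pinvise 0.86 ((321.9075012207031, -475.9477844238281), (26.345396041870117, 120.38365936279297), 12.777536392211914) [[295.70001220703125, -420.20001220703125], [322.3999938964844, -537.5999755859375], [348.1000061035156, -531.7000122070312], [321.3999938964844, -414.29998779296875]]
jaw 0.59 ((526.8760986328125, -272.4573974609375), (36.85703659057617, 70.90018463134766), 86.1520767211914) [[490.29998779296875, -288.5], [561.0, -293.20001220703125], [563.5, -256.3999938964844], [492.70001220703125, -251.6999969482422]]
```

View pics/w1.png

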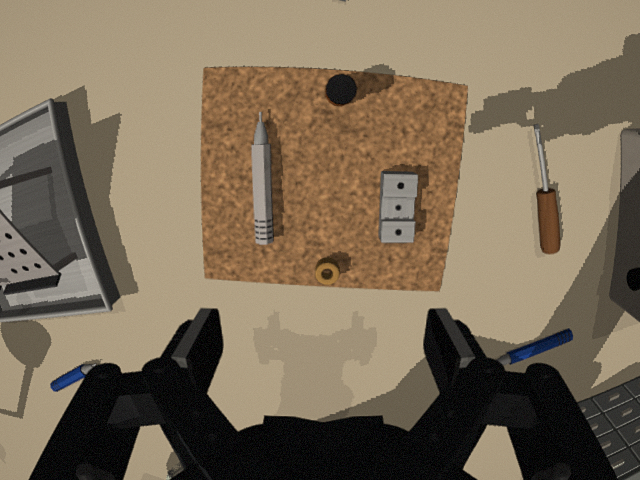

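The wrist picture shows the pin vise handle from the banded end at (264,244) to the nose collar at (261,143), with the needle up. The jaw is at (398,207), channel up. I'll work out the offsets.

```bash
python3 - <<'E'
from h import *
c=cam('wrist');o=bot.get_obs();R=Ro.from_euler('xyz',o['tcp_rot'],degrees=True).as_matrix();p=o['ee_pos']
a,b=[onz(c,q,.012) for q in [(264,243.5),(261,143)]]
d=a-b; print(a,b,np.linalg.norm(d),'yaw',np.degrees(np.arctan2(-d[1],-d[0])),'mid tool',R.T@((a+b)/2-p)*1e3)
for q in [(383.5,171.5),(418.5,174),(415,242.5),(381,242.5)]: X=onz(c,q,.025);print(X,R.T@(X-p)*1e3)
E
```

```text
[ 0.49325869 -0.13552772  0.012     ] [ 0.59644184 -0.14348214  0.012     ] 0.10348929114307862 yaw -4.408233781096959 mid tool [  8.36990529 -60.69337919 193.91411848]
[ 0.5620119  -0.25935414  0.025     ] [ 33.68585324  57.70212336 180.9155709 ]
[ 0.55812024 -0.29376955  0.025     ] [ 32.15630514  92.30307613 180.9157901 ]
[ 0.4883498  -0.29018809  0.025     ] [-37.6957364   93.50025154 180.91419288]
[ 0.49076157 -0.25506038  0.025     ] [-37.69132071  58.28984113 180.91393414]
```

```bash
python3 -m inch '[[[60,4.2,-30.3,0,0,0,0.6],[60,4.2,-30.3,0,0,0,0],[60,0,0,45,0,0,0],[60,0,0,45,0,0,0],[60,0,0,45,0,0,0],[60,0,0,40,0,0,0],[60,0,0,15,0,0,0],[60,0,0,10,0,0,0]]]' 60; python3 -m inch '[[[60,0,0,0,0,0,0],[60,0,0,0,0,0,0]]]' 60; python3 - <<'E'
from h import *
c=cam('wrist');save(c['pixels'],'w2')
E
```

```text
time: 5.55
ee_pos: [0.5455, -0.1397, 0.0061]
tcp_rot: [180.0, -0.0, -4.5]
wrist_force: [0.8, -0.9, 0.3]
opening: 0.0507
grasp_force: 0.0
time: 5.8
ee_pos: [0.5461, -0.1398, 0.0073]
tcp_rot: [180.0, -0.1, -4.5]
wrist_force: [-0.3, 1.4, -0.1]
opening: 0.0511
grasp_force: 0.0
```

View pics/w2.png

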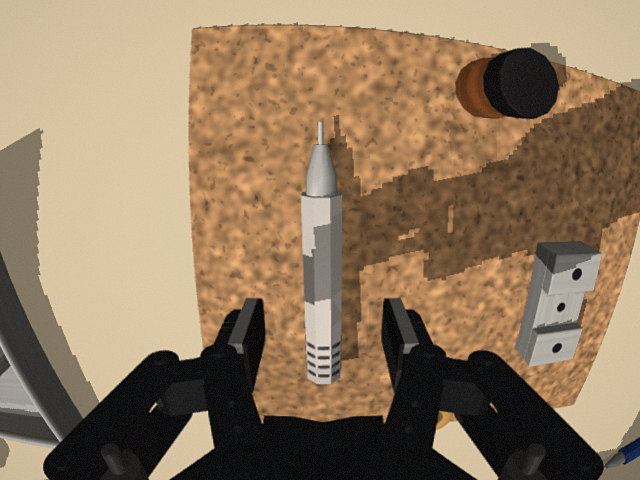

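The pin vise lies centred between the open fingers, with its axis near column 322. I'll close on it and lift.

```bash
python3 -m inch '[[[60,0,0,2,0,0,0],[0,0,0,0,0,0,0],[0,0,0,0,0,0,0],[0,0,0,0,0,0,0],[0,0,0,0,0,0,0],[0,0,0,0,0,0,0],[0,0,0,-10,0,0,0],[0,0,0,-20,0,0,0]]]' 50; python3 -m inch '[[[0,0,0,-40,0,0,0],[0,0,0,-60,0,0,0],[0,0,0,-60,0,0,0],[0,0,0,-60,0,0,0],[0,0,0,0,0,0,0],[0,0,0,0,0,0,0]]]' 50; python3 - <<'E'
from h import *
c=cam('wrist');o=bot.get_obs();print(o['ee_pos'],o['tcp_rot'])
R=Ro.from_euler('xyz',o['tcp_rot'],degrees=True).as_matrix();p=o['ee_pos']
for x in finder.outline_of('wrist','pinvise')[:2]:
    k=max(cv2.findContours(x['pixels'].astype(np.uint8),0,2)[0],key=cv2.contourArea)[:,0]
    print(x['conf'],np.round(x['extent']), k[k[:,1].argmin()],k[k[:,1].argmax()])
for q in finder.mark_of('wrist','pinvise')[:2]+finder.mark_of('wrist','nose')[:2]:
    X=onz(c,q['position'],p[2]+.007);print(q['conf'],np.round(q['position'],1),(R.T@(X-p)*1e3).round(1))
save(c['pixels'],'w3')
E
```

```text
time: 6.85
ee_pos: [0.5448, -0.1395, 0.0341]
tcp_rot: [-180.0, 0.1, -4.5]
wrist_force: [0.0, -0.5, 0.9]
opening: -0.0001
grasp_force: 0.0
time: 7.6
ee_pos: [0.5453, -0.1396, 0.254]
tcp_rot: [180.0, -0.0, -4.5]
wrist_force: [0.0, 0.5, 0.1]
opening: -0.0001
grasp_force: 0.0
[ 0.54495336 -0.13952521  0.25303314] [-1.79985147e+02  7.57210232e-02 -4.53532068e+00]
0.97 [552. 330.  66.  34.] [579 312] [520 344]
0.65 [118. 373.  46.  28.] [133 358] [101 387]
0.93 [558. 326.] [-26.3 141.4  -7. ]
0.67 [117.3 376.4] [ -63.4 -130.2   -6.9]
0.91 [519.3 342.2] [-34.9 115.1  -7. ]
0.76 [145.4 357.5] [ -45.  -104.2   -6.9]
```

View pics/w3.png

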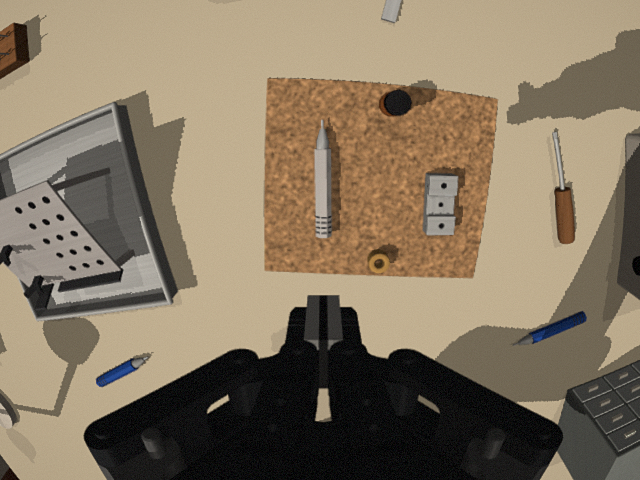

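The grasp missed and the vise is still on the pad around (323,185). I'll check where the TCP projects relative to the visible fingertips.

```bash
python3 - <<'E'
from h import *
c=cam('wrist');o=bot.get_obs();R=Ro.from_euler('xyz',o['tcp_rot'],degrees=True).as_matrix();p=o['ee_pos']
for d in [(0,0,0),(0,0,-19),(11,0,0),(-11,0,0),(11,0,-30),(0,20,0)]: print(d,proj(c,p+R@np.array(d)/1e3).round(1))
print(np.array(c['R'])@R, o['q'])
a,b=[onz(c,q,.012) for q in [(323,236),(322,150)]]
print(a,b,R.T@((a+b)/2-p)*1e3)
C={n:cam(n) for n in ['scene','side']}
for n in C: print(n,proj(C[n],p).round(1),proj(C[n],(a+b)/2).round(1))
W=[cv2.resize(C['scene']['pixels'][200:340,240:380],(400,400),interpolation=3),cv2.resize(C['side']['pixels'][130:290,230:390],(400,400),interpolation=3)]
save(np.hstack(W),'crop2')
E
```

```text
(0, 0, 0) [322.7 288.6]
(0, 0, -19) [322.6 306.8]
(11, 0, 0) [322.7 268.4]
(-11, 0, 0) [322.7 307.7]
(11, 0, -30) [322.6 296.5]
(0, 20, 0) [362.4 288.4]
[[ 7.55416948e-04  9.99999603e-01  4.73374658e-04]
 [-9.48111068e-01  8.66723366e-04 -3.17938126e-01]
 [-3.17938410e-01 -2.08635904e-04  9.48111346e-01]] [-1.43616826e+01  8.23564213e+00  1.89244963e+01  1.00803246e+02
 -2.26669081e-03  1.70174882e+02]
[ 0.49402902 -0.13555804  0.012     ] [ 0.59273056 -0.1422117   0.012     ] [ -0.98371032  -0.432443   240.76939439]
scene [305.7 205.5] [308.8 297.9]
side [293.3 176.5] [295.3 263.3]
```

View pics/crop2.png

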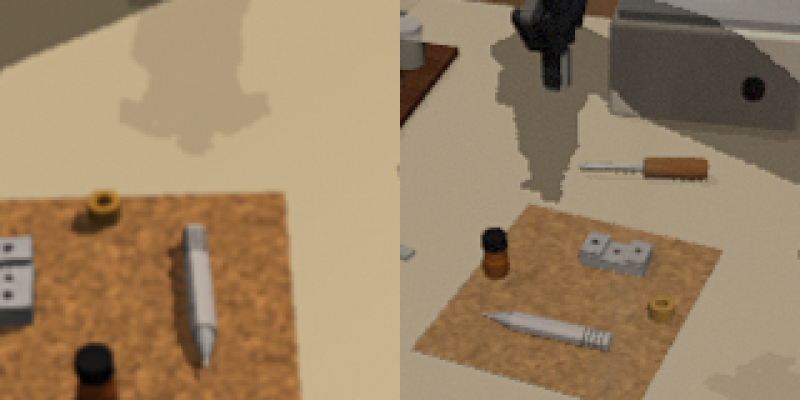

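The pictures agree that the real fingertips sit above the projected TCP. In the side view the tip is near row 165 against a projected 176, and in the wrist view it is at row 297 against 268–288. I'll measure the offset by triangulating the tips.

```bash
python3 - <<'E'
from h import *
o=bot.get_obs();R=Ro.from_euler('xyz',o['tcp_rot'],degrees=True).as_matrix();p=o['ee_pos']
T={}
for n in ['scene','side']:
    c=cam(n);u,v=proj(c,p).astype(int)
    g=c['pixels'].max(2);w=g[v-45:v+8,u-14:u+15]<75
    rows=np.where(w.sum(1)>=3)[0];r=rows.max();cc=np.where(w[r-1])[0]
    print(n,'proj',u,v,'lowest dark row',r+v-45,'cols',cc+u-14,'min g below',g[v-45+r+1:v+8,u-8:u+9].min())
    print(''.join('\n'+''.join('#' if x else '.' for x in l) for l in w[r-16:r+4]))
    T[n]=(c,(cc.mean()+u-14,r+v-45+.5))
    for d in (0,-15,-20,-25,-30,-35): print(d,proj(c,p+R@np.array([0,0,d])/1e3).round(1))
X,e=tri(ray(*T['scene']),ray(*T['side']));print(X,e,R.T@(X-p)*1e3)
E
```

```text
scene proj 305 205 lowest dark row 196 cols [302 303 304 305 306 307 308] min g below 84

......#################......
......#################......
......#################......
......#################......
......#################......
......#################......
......#################......
......#################......
.......################......
.......################......
.......################......
.......################......
.......###############.......
........############.........
..........#########..........
...........#######...........
...........####..............
.............................
.............................
.............................
0 [305.6 205.4]
-15 [305.4 198.7]
-20 [305.4 196.5]
-25 [305.3 194.2]
-30 [305.2 191.9]
-35 [305.1 189.6]
side proj 293 176 lowest dark row 165 cols [288 289 290 291 292 293] min g below 78

..#################..........
...################..........
.......############..........
.......##########.#..........
.......########...#..........
.......#########..#..........
.......#########..#..........
.......#########..#..........
........########..#..........
........#######...#..........
........########..#..........
........########..#..........
........########..#..........
........########..#..........
........########..#..........
.........######..............
..........#####..............
.............................
.............................
.............................
0 [293.2 176.3]
-15 [293.1 170. ]
-20 [293.1 167.9]
-25 [293.  165.8]
-30 [293.  163.7]
-35 [292.9 161.5]
[ 0.55081953 -0.1408209   0.27743397] 0.00019289461255116521 [  5.89831564   0.81738101 -24.26353969]
```

The real fingertips end about 24 mm short of the reported TCP along tool z, so I'll go 24 mm deeper, slowly at the end.

```bash
python3 -m inch '[[[60,-1,0,55,0,0,0],[60,0,0,55,0,0,0],[60,0,0,55,0,0,0],[60,0,0,50,0,0,0],[60,0,0,20,0,0,0],[60,0,0,15,0,0,0],[60,0,0,6,0,0,0],[60,0,0,4,0,0,0]]]' 50; python3 -m inch '[[[60,0,0,4,0,0,0],[60,0,0,4,0,0,0],[60,0,0,4,0,0,0],[60,0,0,0,0,0,0]]]' 50
```

```text
time: 9.05
ee_pos: [0.5448, -0.1397, -0.0055]
tcp_rot: [180.0, -0.1, -4.5]
wrist_force: [-0.3, -0.3, 0.5]
opening: 0.0512
grasp_force: 0.0
time: 9.55
ee_pos: [0.544, -0.1395, -0.0185]
tcp_rot: [-180.0, 0.0, -4.5]
wrist_force: [-0.2, 1.0, 0.5]
opening: 0.0512
grasp_force: 0.0
```

```bash
python3 -m inch '[[[0,0,0,0,0,0,0],[0,0,0,0,0,0,0],[0,0,0,0,0,0,0],[0,0,0,0,0,0,0],[0,0,0,0,0,0,0],[0,0,0,0,0,0,0],[0,0,0,-4,0,0,0],[0,0,0,-8,0,0,0]]]' 50
```

```text
time: 10.55
ee_pos: [0.5437, -0.1394, -0.0065]
tcp_rot: [-180.0, 0.1, -4.5]
wrist_force: [0.8, 1.0, -0.9]
opening: 0.016
grasp_force: 49.2
```

```bash
python3 -m inch '[[[0,0,0,-30,0,0,0],[0,0,0,-50,0,0,0],[0,0,0,-60,0,0,0],[0,0,0,-60,0,0,0],[0,0,0,-50,0,0,0],[0,0,0,0,0,0,-5],[0,0,0,0,0,0,-5.5],[0,0,0,0,0,0,0]]]' 50; python3 -m inch '[[[0,-4,-49,0,0,0,0],[0,-4,-49,0,0,0,0],[0,-4,-49,0,0,0,0],[0,-4,-49,0,0,0,0],[0,-4,-49,0,0,0,0],[0,-4,-49,0,0,0,0],[0,-4,-49,0,0,0,0],[0,-4,-49,0,0,0,0]]]' 50
python3 -m inch '[[[0,0,0,0,0,8,0],[0,0,0,0,0,8,0],[0,0,0,0,0,8,0],[0,0,0,0,0,8,0],[0,0,0,0,0,0,0],[0,0,0,0,0,0,0]]]' 50
```

```text
time: 11.55
ee_pos: [0.5441, -0.1395, 0.2441]
tcp_rot: [-180.0, 0.0, 5.9]
wrist_force: [-0.0, 0.3, -0.4]
opening: 0.0164
grasp_force: 49.2
time: 12.55
ee_pos: [0.4799, 0.1471, 0.2498]
tcp_rot: [-175.5, 0.1, 14.3]
wrist_force: [-0.2, 1.0, -0.6]
opening: 0.0162
grasp_force: 49.3
time: 13.3
ee_pos: [0.483, 0.1354, 0.251]
tcp_rot: [-174.6, -31.8, 12.3]
wrist_force: [0.4, 0.4, -0.6]
opening: 0.0163
grasp_force: 49.3
```

Joint 6 hit its 180° limit, because this yaw can't be kept at the rack. I have to set the vise back down and regrasp it with the tool turned half round. A small helper will print the tool-frame differences.

```bash
cat > go.py <<'E'
# go.py x y z roll pitch yaw : difference in tool axes (mm, rotvec deg)
import sys;from h import *
def diff(P,E):
    o=bot.get_obs();R=Ro.from_euler('xyz',o['tcp_rot'],degrees=True);T=Ro.from_euler('xyz',E,degrees=True)
    print('now',o['ee_pos'].round(4),o['tcp_rot'].round(1),'q',o['q'].round(0),'shift',(R.inv().apply(np.array(P)-o['ee_pos'])*1e3).round(1),'turn',np.degrees((R.inv()*T).as_rotvec()).round(1))
if __name__=='__main__':
    v=[float(a) for a in sys.argv[1:]];diff(v[:3],v[3:])
E
python3 -m inch '[[[0,0,0,0,0,-8,0],[0,0,0,0,0,-8,0],[0,0,0,0,0,-8,0],[0,0,0,0,0,-8,0],[0,0,0,0,0,0,0]]]' 50
python3 go.py 0.544 -0.1395 0.244 180 0 -4.5
```

```text
time: 13.92
ee_pos: [0.486, 0.1361, 0.2455]
tcp_rot: [-175.4, 0.6, 15.2]
wrist_force: [-0.1, -0.2, -1.1]
opening: 0.0163
grasp_force: 49.3
now [0.486  0.1361 0.2455] [-175.4    0.6   15.2] q [ 13.   1.  10. 100.   5. 178.] shift [-16.3 280.4 -20.9] turn [-4.5  1.4 19.7]
```

```bash
python3 -m inch '[[[0,-3.3,56,-4.2,0,0,0],[0,-3.3,56,-4.2,0,0,0],[0,-3.3,56,-4.2,0,0,0],[0,-3.3,56,-4.2,0,0,0],[0,-3.3,56,-4.2,0,0,0],[0,0,0,0,-2.2,0.7,9.8],[0,0,0,0,-2.3,0.7,9.9],[0,0,0,0,0,0,0]]]' 50
python3 go.py 0.544 -0.1395 -0.017 180 0 -4.5
```

```text
time: 14.92
ee_pos: [0.5408, -0.1399, 0.2495]
tcp_rot: [-179.9, -0.7, -4.5]
wrist_force: [-0.2, -0.3, -0.7]
opening: 0.016
grasp_force: 49.4
now [ 0.5408 -0.1399  0.2495] [-179.9   -0.7   -4.5] q [-15.   7.  17.  99.   0. 170.] shift [-0.000e+00 -1.000e-01  2.665e+02] turn [-0.1 -0.7  0. ]
```

```bash
python3 -m inch '[[[0,0,0,60,0,-0.7,0],[0,0,0,60,0,0,0],[0,0,0,60,0,0,0],[0,0,0,50,0,0,0],[0,0,0,20,0,0,0],[0,0,0,8,0,0,0],[0,0,0,4,0,0,0],[0,0,0,2,0,0,0]]]' 50
python3 -m inch '[[[0,0,0,2,0,0,0],[0,0,0,0,0,0,0],[0,0,0,0,0,0,0]]]' 50; python3 go.py 0.544 -0.1395 -0.0185 180 0 -4.5
```

```text
time: 15.92
ee_pos: [0.5412, -0.1398, -0.0147]
tcp_rot: [-179.9, 0.1, -4.5]
wrist_force: [0.6, 0.3, -1.0]
opening: 0.0167
grasp_force: 49.4
time: 16.3
ee_pos: [0.5405, -0.1397, -0.0175]
tcp_rot: [-179.9, 0.2, -4.5]
wrist_force: [-0.4, 0.1, -1.4]
opening: 0.0162
grasp_force: 49.4
now [ 0.5405 -0.1397 -0.0175] [-179.9    0.2   -4.5] q [-15.   8. -11.  71.   0. 170.] shift [ 3.5 -0.5  1. ] turn [-0.1  0.2 -0. ]
```

```bash
python3 -m inch '[[[0,0,0,1,0,0,0],[0,0,0,0,0,0,0],[60,0,0,0,0,0,0],[60,0,0,0,0,0,0],[60,0,0,0,0,0,0],[60,0,0,-20,0,0,0],[60,0,0,-50,0,0,0],[60,0,0,-50,0,0,0]]]' 50
python3 -m inch '[[[60,0,0,-50,0,0,-10.6],[60,0,0,-50,0,0,-10.6],[60,0,0,0,0,0,-10.6],[60,0,0,0,0,0,-10.6],[60,0,0,0,0,0,-10.6],[60,0,0,0,0,0,-10.6],[60,0,0,0,0,0,-10.6],[60,0,0,0,0,0,-10.6]]]' 50
python3 -m inch '[[[60,0,0,0,0,0,-10.6],[60,0,0,0,0,0,-10.6],[60,0,0,0,0,0,-10.6],[60,0,0,0,0,0,-10.6],[60,0,0,0,0,0,-10.6],[60,0,0,0,0,0,-10.6],[60,0,0,0,0,0,-10.6],[60,0,0,0,0,0,-10.6]]]' 50
python3 -m inch '[[[60,0,0,0,0,0,-10.4],[60,0,0,0,0,0,0],[60,0,0,0,0,0,0]]]' 50
python3 go.py 0.543 -0.1395 -0.0185 180 0 175.5
sed -i "s/'w1'/'w4'/" pads.py; python3 pads.py
```

```text
time: 17.3
ee_pos: [0.5403, -0.1398, 0.1023]
tcp_rot: [-179.9, 0.2, -4.5]
wrist_force: [0.8, -0.8, 0.1]
opening: 0.0511
grasp_force: 0.0
time: 18.3
ee_pos: [0.541, -0.1402, 0.2012]
tcp_rot: [-179.8, -0.1, 80.6]
wrist_force: [0.6, 0.2, -0.5]
opening: 0.0512
grasp_force: 0.0
time: 19.3
ee_pos: [0.541, -0.1401, 0.2012]
tcp_rot: [179.9, -0.2, 165.4]
wrist_force: [0.7, -1.2, -0.2]
opening: 0.0513
grasp_force: 0.0
time: 19.68
ee_pos: [0.541, -0.1401, 0.2012]
tcp_rot: [179.9, -0.2, 175.2]
wrist_force: [-0.1, 0.4, 0.7]
opening: 0.0511
grasp_force: 0.0
now [ 0.541  -0.1401  0.2012] [179.9  -0.2 175.2] q [-15.   6.  11.  95.   0. -10.] shift [ -2.7   0.4 219.7] turn [ 0.1 -0.2 -0.3]
[ 0.541  -0.1402  0.2012] [179.88  -0.18 175.27] cam [ 0.46  -0.134  0.37 ]
pinvise [325. 204.] 0.97 [ 0.5425 -0.1377  0.012 ] tool mm [ -1.9   2.2 189.2]
pinvise [22. 60.] 0.74 [ 0.3226 -0.4825  0.012 ] tool mm [ 188.8 -359.6  189.1]
nose [323. 267.] 0.63 [ 0.6091 -0.1454  0.012 ] tool mm [-68.9  -0.  189. ]
nose [64. 27.] 0.58 [ 0.3051 -0.4106  0.012 ] tool mm [ 212.2 -289.3  189.3]
jaw [197. 198.] 0.92 [ 0.5255 -0.27    0.003 ] tool mm [   4.1 -131.1  198. ]
bush [256. 125.] 0.67 [ 0.4581 -0.1981  0.003 ] tool mm [ 77.2 -65.  198.4]
vial [255. 297.] 0.68 [ 0.6428 -0.2245  0.003 ] tool mm [-109.   -76.   197.7]
pinvise 0.84 ((320.45654296875, -469.5791320800781), (22.771610260009766, 123.06687927246094), 11.677913665771484) [[296.8999938964844, -411.6000061035156], [321.79998779296875, -532.0999755859375], [344.1000061035156, -527.5], [319.20001220703125, -407.0]]
jaw 0.62 ((523.7471923828125, -270.0765686035156), (39.89932632446289, 71.95173645019531), 86.37004089355469) [[486.6000061035156, -287.70001220703125], [558.4000244140625, -292.29998779296875], [560.9000244140625, -252.39999389648438], [489.1000061035156, -247.89999389648438]]
```

The vise stands at about (0.542, −0.139), nose still +x. I'll regrasp it with the tool reversed.

```bash
python3 -m inch '[[[60,-1.5,1,55,0,-0.2,0],[60,0,0,55,0,0,0],[60,0,0,50,0,0,0],[60,0,0,30,0,0,0],[60,0,0,15,0,0,0],[60,0,0,8,0,0,0],[60,0,0,4,0,0,0],[60,0,0,2,0,0,0]]]' 50
python3 -m inch '[[[60,0,0,0,0,0,0],[0,0,0,0,0,0,0],[0,0,0,0,0,0,0],[0,0,0,0,0,0,0],[0,0,0,0,0,0,0],[0,0,0,0,0,0,0],[0,0,0,0,0,0,0]]]' 50
python3 go.py 0.543 -0.1395 0.24 180 0 175.5
```

```text
time: 21.08
ee_pos: [0.5431, -0.139, -0.0169]
tcp_rot: [179.9, 0.1, 175.5]
wrist_force: [0.2, -0.1, -0.2]
opening: 0.0512
grasp_force: 0.0
time: 21.95
ee_pos: [0.5428, -0.1389, -0.0172]
tcp_rot: [179.9, 0.1, 175.5]
wrist_force: [-0.9, 0.8, 5.5]
opening: 0.016
grasp_force: 49.9
now [ 0.5428 -0.1389 -0.0172] [1.799e+02 1.000e-01 1.755e+02] q [-14.   8. -11.  71.   0. -10.] shift [-5.000e-01 -1.000e-01 -2.572e+02] turn [ 0.1  0.1 -0. ]
```

```bash
python3 -m inch '[[[0,0,0,-10,0,0,0],[0,0,0,-40,0,0,0],[0,0,0,-60,0,0,0],[0,0,0,-60,0,0,0],[0,0,0,-60,0,0,0],[0,0,0,-30,0,0,-5],[0,0,0,0,0,0,-5.5],[0,0,0,0,0,0,0]]]' 50
python3 -m inch '[[[0,4,49,0,0,0,0],[0,4,49,0,0,0,0],[0,4,49,0,0,0,0],[0,4,49,0,0,0,0],[0,4,49,0,0,0,0],[0,4,49,0,0,0,0],[0,4,49,0,0,0,0],[0,4,49,0,0,0,0]]]' 50
python3 -m inch '[[[0,0,0,0,0,-8,0],[0,0,0,0,0,-8,0],[0,0,0,0,0,-8,0],[0,0,0,0,0,-8,0],[0,0,0,0,0,0,0],[0,0,0,0,0,0,0]]]' 50
python3 - <<'E'
from h import *
o=bot.get_obs();print(o['ee_pos'],o['tcp_rot'],o['q'].round(0))
C={n:cam(n) for n in ['scene','side','wrist']}
for n in C:
    c=C[n]
    for th in ['rack','vrests','jawplace','tray','pinvise','nose']:
        print(n,th,[(np.round(x['position'],1).tolist(),round(x['conf'],2)) for x in finder.mark_of(n,th)[:2]])
W=[cv2.resize(C['side']['pixels'][270:450,150:330],(400,400),interpolation=3),cv2.resize(C['wrist']['pixels'],(400,300),interpolation=3)]
W[1]=np.vstack([W[1],np.zeros((100,400,3),np.uint8)])
s=cv2.resize(C['scene']['pixels'][175:335,385:560],(400,366),interpolation=3)[:190]
save(np.vstack([np.hstack(W),np.hstack([s,np.zeros_like(s)])]),'crop3')
E
```

```text
time: 22.95
ee_pos: [0.5423, -0.1393, 0.2425]
tcp_rot: [179.9, 0.0, -174.1]
wrist_force: [0.4, -0.8, -1.0]
opening: 0.0165
grasp_force: 49.2
time: 23.95
ee_pos: [0.469, 0.2486, 0.2425]
tcp_rot: [179.9, -0.0, -174.2]
wrist_force: [-0.2, -0.1, -1.0]
opening: 0.0163
grasp_force: 49.2
time: 24.7
ee_pos: [0.4699, 0.2475, 0.2438]
tcp_rot: [179.8, 32.0, -174.2]
wrist_force: [-0.2, 0.8, -1.0]
opening: 0.0163
grasp_force: 49.3
[0.46992718 0.24745991 0.24378833] [ 179.78740394   31.97927088 -174.18346803] [ 37. -28. -20.  69. -16.  27.]
scene rack [([460.9, 239.5], 0.97)]
scene vrests [([491.8, 228.1], 0.7)]
scene jawplace [([443.1, 252.2], 0.66)]
scene tray []
scene pinvise [([149.7, 246.2], 0.79), ([492.5, 152.2], 0.71)]
scene nose [([413.1, 219.0], 0.86), ([175.1, 239.6], 0.65)]
side rack [([278.1, 369.2], 0.6)]
side vrests [([255.3, 373.2], 0.88), ([269.5, 340.8], 0.29)]
side jawplace [([268.5, 339.2], 0.68), ([246.8, 379.8], 0.4)]
side tray [([247.1, 381.9], 0.97)]
side pinvise [([279.5, 303.0], 0.81), ([401.3, 203.9], 0.6)]
side nose [([365.6, 378.8], 0.93), ([233.8, 279.7], 0.79)]
wrist rack [([267.9, 93.8], 0.86)]
wrist vrests [([324.0, 152.9], 0.7)]
wrist jawplace [([214.0, 133.1], 0.77)]
wrist tray [([281.0, 127.1], 0.95)]
wrist pinvise [([325.6, 314.8], 0.95)]
wrist nose [([322.7, 426.4], 0.6)]
```

View pics/crop3.png

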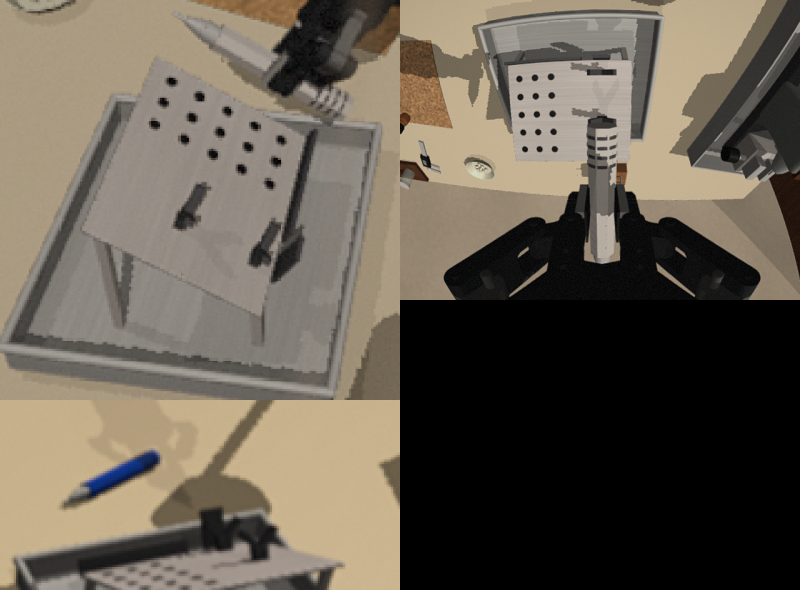

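The close views show the vise held level with its banded blunt end toward the stop, and in the wrist view it lines up with the V rests. I'll fit the rack pose from the marks and plate corners in all the cameras.

```bash
cat > fit.py <<'E'
from h import *
from scipy.optimize import least_squares
C={n:cam(n) for n in ['scene','side','wrist']}
K={'rack':(0,0,0),'vrests':(50,48,28),'jawplace':(35,-48,0)}
def pose(v):
    return np.array([v[0],v[1],.052]),Ro.from_euler('ZY',[v[2],-np.radians(32)]).as_matrix()
if __name__=='__main__':
    obs=[]
    for n in C:
        for th,k in K.items():
            m=finder.mark_of(n,th)
            if m and m[0]['conf']>.5: obs.append((n,k,m[0]['position'],th,2.))
    for n,k,p in [('side',(150,-90,0),(218.4,296.1)),('side',(150,90,0),(187.4,374.4)),('side',(0,90,0),(269.3,411.8)),
      ('wrist',(150,90,0),(371,256)),('wrist',(150,-90,0),(186,258)),('wrist',(0,90,0),(371,93))]: obs.append((n,k,p,'corner',1.))
    def res(v,raw=False):
        O,R=pose(v)
        r=[(proj(C[n],O+R@np.array(k)/1e3)-p)/(1 if raw else w) for n,k,p,_,w in obs]
        return np.array(r) if raw else np.ravel(r)
    s=least_squares(res,[.4717,.2005,.1],loss='soft_l1');v=s.x
    for q,r in zip(obs,res(v,True)): print(q[0],q[3],q[1],r.round(1))
    print(v[:2],np.degrees(v[2])); np.save('rack.npy',v)
    O,R=pose(v);o=bot.get_obs();T=Ro.from_euler('xyz',o['tcp_rot'],degrees=True).as_matrix()
    print('TCP in rack mm',R.T@(o['ee_pos']-O)*1e3)
    print('tool vs rack\n',(R.T@T).round(3))
    # vise in hand: blunt end and origin along tool x, from wrist marks, assuming tool z=-29
    for th,row in [('pinvise',None),('nose',None)]:
        for x in finder.mark_of('wrist',th)[:1]:
            oo,d=ray(C['wrist'],x['position']);a=T.T@(oo-o['ee_pos'])*1e3;b=T.T@d;print(th,(a+b*(-29-a[2])/b[2]).round(1))
E
python3 fit.py
```

```text
scene rack (0, 0, 0) [-0.6  2.3]
scene vrests (50, 48, 28) [-2.3  1.4]
scene jawplace (35, -48, 0) [-16.3   6.5]
side rack (0, 0, 0) [0.2 0.1]
side vrests (50, 48, 28) [-1.3  2.3]
side jawplace (35, -48, 0) [ 0.3 -2.3]
wrist vrests (50, 48, 28) [ 1.4 -3.7]
wrist jawplace (35, -48, 0) [ 1.9 -0.5]
side corner (150, -90, 0) [1.8 0.3]
side corner (150, 90, 0) [1.1 0.8]
side corner (0, 90, 0) [0.4 1.3]
wrist corner (150, 90, 0) [-1.6  0.3]
wrist corner (150, -90, 0) [1.2 0.5]
wrist corner (0, 90, 0) [-0.6  1. ]
[0.47348498 0.1989239 ] 7.331348827005654
TCP in rack mm [103.37631005  48.36229788 160.6706876 ]
tool vs rack
 [[-1.     0.021  0.001]
 [ 0.021  1.    -0.011]
 [-0.001 -0.011 -1.   ]]
nose [-68.8   0.4 -29. ]
```

```bash
cat > rk.py <<'E'
# rk.py x y z : shift/turn to have TCP at rack coords (mm), tool reversed and square to the rack
import sys;from h import *
v=np.load('rack.npy');O=np.array([v[0],v[1],.052]);R=Ro.from_euler('ZY',[v[2],-np.radians(32)])
o=bot.get_obs();T=Ro.from_euler('xyz',o['tcp_rot'],degrees=True)
P=O+R.apply(np.array([float(a) for a in sys.argv[1:]])/1e3)
G=R*Ro.from_matrix(np.diag([-1,1,-1]))
print('rack now',(R.inv().apply(o['ee_pos']-O)*1e3).round(1),'shift',(T.inv().apply(P-o['ee_pos'])*1e3).round(1),'turn',np.degrees((T.inv()*G).as_rotvec()).round(2),'F',o['wrist_force'].round(1),o['q'].round(0))
E
python3 rk.py 55 48 40
```

```text
rack now [103.4  48.3 160.6] shift [ 48.4  -0.  120.6] turn [-0.63  0.04 -1.22] F [ 1.   0.3 -0.8] [ 37. -28. -21.  69. -16.  27.]
```

```bash
python3 -m inch '[[[0,0,0,0,-0.6,0,-1.2],[0,12,0,20,0,0,0],[0,12,0,25,0,0,0],[0,12,0,25,0,0,0],[0,12,0,25,0,0,0],[0,0,0,15,0,0,0],[0,0,0,8,0,0,0],[0,0,0,0,0,0,0]]]' 50
python3 rk.py 55 48 0
python3 - <<'E'
from h import *
C={n:cam(n) for n in ['scene','side','wrist']}
a=cv2.resize(C['side']['pixels'][280:420,170:330],(400,350),interpolation=3);b=cv2.resize(C['wrist']['pixels'][60:330,200:460],(400,415),interpolation=3)[:350]
s=cv2.resize(C['scene']['pixels'][175:275,405:555],(375,250),interpolation=3);s=np.hstack([s,np.zeros((250,425,3),np.uint8)])
save(np.vstack([np.hstack([a,b]),s]),'crop4')
E
```

```text
time: 27.45
ee_pos: [0.492, 0.2499, 0.1178]
tcp_rot: [-180.0, 32.0, -172.7]
wrist_force: [-0.1, -0.6, -0.8]
opening: 0.0162
grasp_force: 49.3
rack now [55.9 48.2 42.7] shift [ 1.  -0.2 42.7] turn [-0.04  0.04 -0.03] F [-0.1 -0.6 -0.8] [ 35. -27. -34.  54. -14.  24.]
```

View pics/crop4.png

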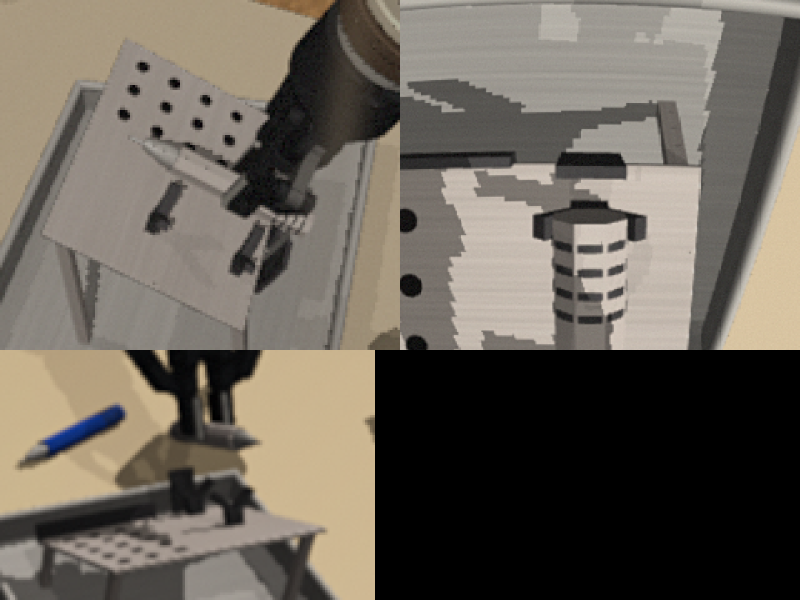

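The vise is centred over the V notches and the stop (wrist crop columns 590 and 591), and its blunt end is just short of the stop. I'll descend slowly.

```bash
python3 - <<'E'
from h import *
c=cam('wrist');o=bot.get_obs();T=Ro.from_euler('xyz',o['tcp_rot'],degrees=True).as_matrix()
oo,d=ray(c,(323.5,195.3));a=T.T@(oo-o['ee_pos'])*1e3;b=T.T@d;print('blunt end tool x',[(a+b*(z-a[2])/b[2]).round(1) for z in(-38,-33)])
E
python3 -m inch '[[[0,0,0,10,0,0,0],[0,0,0,10,0,0,0],[0,0,0,8,0,0,0],[0,0,0,5,0,0,0],[0,0,0,3,0,0,0],[0,0,0,0,0,0,0]]]' 50
python3 rk.py 55 48 0
```

```text
blunt end tool x [array([ 54.4,   0.1, -38. ]), array([ 53.3,   0.1, -33. ])]
time: 28.4
ee_pos: [0.5105, 0.2523, 0.0869]
tcp_rot: [-180.0, 32.0, -172.7]
wrist_force: [-1.1, -0.5, -0.9]
opening: 0.0163
grasp_force: 49.3
rack now [55.4 48.2  6.5] shift [ 0.4 -0.2  6.5] turn [-0.04  0.03 -0.02] F [-1.1 -0.5 -0.9] [ 34. -24. -35.  49. -14.  23.]
```

```bash
python3 -m inch '[[[0,-2,0,2,0,0,0],[0,0,0,2,0,0,0],[0,0,0,0,0,0,0]]]' 50; python3 -m inch '[[[0,0,0,1,0,0,0],[0,0,0,1,0,0,0],[0,0,0,0,0,0,0]]]' 50;python3 -m inch '[[[0,0,0,1,0,0,0],[0,0,0,0,0,0,0]]]' 50; python3 rk.py 55 48 0
```

```text
time: 28.78
ee_pos: [0.5143, 0.2528, 0.0845]
tcp_rot: [-180.0, 32.0, -172.7]
wrist_force: [0.3, 0.1, -0.4]
opening: 0.0165
grasp_force: 49.3
time: 29.15
ee_pos: [0.5153, 0.253, 0.0829]
tcp_rot: [-180.0, 32.0, -172.7]
wrist_force: [-0.4, -0.3, -1.2]
opening: 0.0164
grasp_force: 49.3
time: 29.4
ee_pos: [0.5159, 0.253, 0.0821]
tcp_rot: [-180.0, 32.0, -172.7]
wrist_force: [0.7, 0.8, -1.9]
opening: 0.0163
grasp_force: 49.3
rack now [57.4 48.3 -0.4] shift [ 2.4 -0.3 -0.4] turn [-0.03  0.04 -0.02] F [ 0.7  0.8 -1.9] [ 33. -23. -35.  48. -13.  23.]
```

```bash
python3 -m inch '[[[0,0,0,1,0,0,0],[0,0,0,0,0,0,0]]]' 50;python3 -m inch '[[[0,0,0,1,0,0,0],[0,0,0,0,0,0,0]]]' 50; python3 rk.py 55 48 0
```

```text
time: 29.65
ee_pos: [0.5165, 0.2531, 0.0814]
tcp_rot: [-180.0, 32.0, -172.7]
wrist_force: [-1.8, 0.1, -0.3]
opening: 0.0162
grasp_force: 49.4
time: 29.9
ee_pos: [0.5168, 0.2531, 0.081]
tcp_rot: [-180.0, 32.0, -172.7]
wrist_force: [-7.9, -2.4, 4.8]
opening: 0.0163
grasp_force: 50.6
rack now [57.7 48.2 -1.8] shift [ 2.7 -0.2 -1.8] turn [-0.03  0.05 -0.03] F [-7.9 -2.4  4.8] [ 33. -23. -35.  48. -13.  22.]
```

It made contact at about 8 N square to the rack, so it is seated. I'll release and back out.

```bash
python3 -m inch '[[[15,0,0,0,0,0,0],[25,0,0,0,0,0,0],[50,0,0,0,0,0,0],[50,0,0,0,0,0,0],[50,0,0,-10,0,0,0],[50,0,0,-25,0,0,0],[50,0,0,-45,0,0,0],[50,0,0,-60,0,0,0]]]' 50
python3 -m inch '[[[50,0,0,-30,0,0,0],[50,0,0,0,0,0,0]]]' 50
cat > chk.py <<'E'
from h import *
v=np.load('rack.npy');O=np.array([v[0],v[1],.052]);R=Ro.from_euler('ZY',[v[2],-np.radians(32)]).as_matrix()
C={n:cam(n) for n in ['scene','side','wrist']}
for n in C:
    for th,zz in [('pinvise',28),('nose',28),('jaw',0)]:
        for x in finder.mark_of(n,th)[:3]:
            o,d=ray(C[n],x['position']);a=R.T@(o-O)*1e3;b=R.T@d;print(n,th,round(x['conf'],2),(a+b*(zz-a[2])/b[2]).round(1))
E
python3 chk.py; python3 go.py 0.527 -0.2705 0.2 180 0 176
```

```text
time: 30.9
ee_pos: [0.4419, 0.243, 0.1997]
tcp_rot: [-179.9, 32.0, -172.7]
wrist_force: [1.2, 0.7, 0.2]
opening: 0.0428
grasp_force: 0.0
time: 31.15
ee_pos: [0.4274, 0.2425, 0.2282]
tcp_rot: [179.8, 32.3, -172.7]
wrist_force: [-0.4, 0.8, -1.0]
opening: 0.0425
grasp_force: 0.0
scene pinvise 0.68 [72.3 33.8 28. ]
scene pinvise 0.68 [-672.5 -685.7   28. ]
scene pinvise 0.51 [-387.   127.4   28. ]
scene nose 0.73 [ 197.5 -627.9   28. ]
scene nose 0.72 [136.6  44.   28. ]
scene nose 0.65 [-798.7 -602.1   28. ]
scene jaw 0.68 [-40.3  95.9   0. ]
scene jaw 0.67 [  98.2 -485.8    0. ]
side pinvise 0.74 [62.6 49.4 28. ]
side pinvise 0.62 [126.3  43.6  28. ]
side pinvise 0.59 [-195.8   13.5   28. ]
side nose 0.74 [-167.8  -57.4   28. ]
side nose 0.73 [130.5  44.9  28. ]
side nose 0.69 [14.7 22.3 28. ]
side jaw 0.6 [ -16.3 -416.1    0. ]
wrist pinvise 0.62 [56.7 47.4 28. ]
wrist nose 0.93 [127.3  46.2  28. ]
now [0.4275 0.2417 0.2243] [-180.    32.  -172.7] q [ 40. -34. -26.  70. -17.  28.] shift [ -15.6 -520.7   38.7] turn [ 3.1 31.9 11. ]
```

The vise is seated at rack x ≈ 55, y ≈ 47, nose uphill. Next I'll untilt and go to the jaw.

```bash
python3 -m inch '[[[75,0,0,-15,0,8,0],[75,0,0,-15,0,8,0],[75,0,0,0,0,8,0],[75,0,0,0,0,8,0],[75,0,0,0,0,0,5.5],[75,0,0,0,0,0,5.7],[75,0,0,0,0,0,0]]]' 60; python3 go.py 0.52 -0.2705 0.2 180 0 176
```

```text
time: 32.62
ee_pos: [0.4138, 0.24, 0.2507]
tcp_rot: [-180.0, 0.0, 176.1]
wrist_force: [-0.3, 0.5, 0.6]
opening: 0.0642
grasp_force: 0.0
now [0.4138 0.24   0.2507] [-180.     0.   176.1] q [ 30.  -4.   6. 100.  -0.  34.] shift [-140.5 -502.2   51. ] turn [-0.   0.   0.1]
```

```bash
python3 -m inch '[[[75,-16,-58,5,0,0,0],[75,-16,-58,5,0,0,0],[75,-16,-58,5,0,0,0],[75,-16,-58,5,0,0,0],[75,-16,-58,5,0,0,0],[75,-16,-58,5,0,0,0],[75,-16,-58,5,0,0,0],[75,-16,-58,5,0,0,0]]]' 60; python3 -m inch '[[[75,-12,-38,10,0,0,0],[75,0,0,0,0,0,0],[75,0,0,0,0,0,0]]]' 60; sed -i "s/'w4'/'w5'/" pads.py; python3 pads.py | grep -v -e bush -e nose; python3 go.py 0.527 -0.271 -0.0185 180 0 176.3
```

```text
time: 33.62
ee_pos: [0.5097, -0.2337, 0.2113]
tcp_rot: [-180.0, 0.1, 176.2]
wrist_force: [0.1, -0.2, 1.0]
opening: 0.0642
grasp_force: 0.0
time: 34.0
ee_pos: [0.5189, -0.27, 0.2013]
tcp_rot: [180.0, 0.0, 176.2]
wrist_force: [-0.2, 0.5, -0.7]
opening: 0.0644
grasp_force: 0.0
[ 0.519  -0.2697  0.2017] [-1.7999e+02  7.0000e-02  1.7619e+02] cam [ 0.437 -0.265  0.369]
pinvise [110.  41.] 0.76 [ 0.3229 -0.4808  0.012 ] tool mm [ 181.9 -223.7  189.5]
jaw [319. 204.] 0.89 [ 0.5222 -0.2743  0.003 ] tool mm [ -3.3  -4.4 198.7]
vial [372. 302.] 0.73 [ 0.6382 -0.2223  0.003 ] tool mm [-115.5   55.2  198.8]
pinvise 0.57 ((319.8878479003906, -472.9791259765625), (21.969324111938477, 127.27445220947266), 11.997849464416504) [[295.8999938964844, -413.0], [322.3999938964844, -537.5], [343.8999938964844, -532.9000244140625], [317.3999938964844, -408.3999938964844]]
jaw 0.68 ((522.598388671875, -273.9105224609375), (34.0660400390625, 72.07254028320312), 86.2073974609375) [[485.5, -288.5], [557.4000244140625, -293.29998779296875], [559.7000122070312, -259.29998779296875], [487.79998779296875, -254.5]]
now [ 0.5191 -0.2699  0.2015] [-1.800e+02  1.000e-01  1.761e+02] q [-27.  10.  15.  95.   0. -24.] shift [ -7.7  -0.5 220. ] turn [-0.   0.1 -0.2]
```

View pics/w5.png

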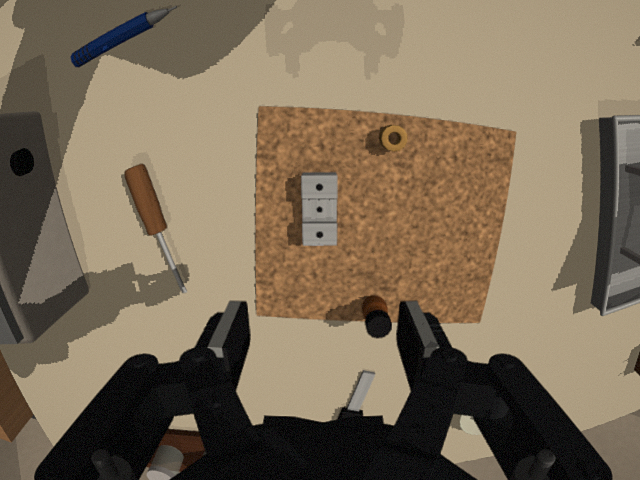

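The wrist picture shows the jaw at (319,209) between the finger columns (240–405), channel up, with the bush (393,138) and jar (377,315) clear of it. I'll descend on it.

```bash
python3 -m inch '[[[75,-5,-3,55,0,0,0],[75,0,0,55,0,0,0],[75,0,0,50,0,0,0],[75,0,0,32,0,0,0],[75,0,0,15,0,0,0],[75,0,0,8,0,0,0],[75,0,0,4,0,0,0],[75,0,0,2,0,0,0]]]' 70
python3 -m inch '[[[75,0,0,0,0,0,0],[25,0,0,0,0,0,0],[0,0,0,0,0,0,0],[0,0,0,0,0,0,0],[0,0,0,0,0,0,0],[0,0,0,0,0,0,0],[0,0,0,0,0,0,0]]]' 70
python3 go.py 0.543 -0.1395 0.24 180 0 175.5
```

```text
time: 35.4
ee_pos: [0.5246, -0.2741, -0.0189]
tcp_rot: [-180.0, 0.1, 176.1]
wrist_force: [0.0, 0.3, 0.3]
opening: 0.0643
grasp_force: 0.0
time: 36.28
ee_pos: [0.5243, -0.274, -0.0191]
tcp_rot: [-180.0, 0.1, 176.1]
wrist_force: [-1.2, -0.0, 6.4]
opening: 0.0321
grasp_force: 70.5
now [ 0.5243 -0.274  -0.0191] [-1.800e+02  1.000e-01  1.761e+02] q [-28.  12.  -7.  71.   0. -24.] shift [  -9.9  135.3 -259.2] turn [-0.   0.1  0.6]
```

Jaw held. Next I'll lift it, carry it over, and tilt.

```bash
python3 -m inch '[[[0,0,0,-10,0,0,0],[0,0,0,-40,0,0,0],[0,0,0,-60,0,0,0],[0,0,0,-60,0,0,0],[0,0,0,-60,0,0,0],[0,0,0,-30,0,0,-5.5],[0,0,0,0,0,0,-5.7]]]' 70
python3 -m inch '[[[0,-1.5,53.4,0,0,0,0],[0,-1.5,53.4,0,0,0,0],[0,-1.5,53.4,0,0,0,0],[0,-1.5,53.4,0,0,0,0],[0,-1.5,53.4,0,0,0,0],[0,-1.5,53.4,0,0,0,0],[0,-1.5,53.4,0,0,0,0],[0,-1.5,53.4,0,0,0,0]]]' 70
python3 -m inch '[[[0,0,0,0,0,-8,0],[0,0,0,0,0,-8,0],[0,0,0,0,0,-8,0],[0,0,0,0,0,-8,0],[0,0,0,0,0,0,0],[0,0,0,0,0,0,0]]]' 70
python3 rk.py 41 -48 10
python3 - <<'E'
from h import *
c=cam('wrist');o=bot.get_obs();T=Ro.from_euler('xyz',o['tcp_rot'],degrees=True).as_matrix()
for x in finder.mark_of('wrist','jaw')[:1]:
    oo,d=ray(c,x['position']);a=T.T@(oo-o['ee_pos'])*1e3;b=T.T@d;print('jaw tool',x['conf'],(a+b*(-22-a[2])/b[2]).round(1))
for x in finder.outline_of('wrist','jaw')[:1]:
    k=max(cv2.findContours(x['pixels'].astype(np.uint8),0,2)[0],key=cv2.contourArea)[:,0]
    q=(x['extent'][0],k[:,1].min());oo,d=ray(c,q);a=T.T@(oo-o['ee_pos'])*1e3;b=T.T@d;print('lower end top edge',q,(a+b*(-44-a[2])/b[2]).round(1))
E
```

```text
time: 37.15
ee_pos: [0.5245, -0.274, 0.2434]
tcp_rot: [-179.8, 0.2, -172.5]
wrist_force: [0.5, -0.1, -3.4]
opening: 0.0317
grasp_force: 70.4
time: 38.15
ee_pos: [0.4807, 0.1532, 0.2402]
tcp_rot: [-180.0, 0.0, -172.7]
wrist_force: [0.6, 0.7, -3.1]
opening: 0.0318
grasp_force: 70.7
time: 38.9
ee_pos: [0.4816, 0.1517, 0.2411]
tcp_rot: [180.0, 32.0, -172.7]
wrist_force: [0.7, -0.5, -3.0]
opening: 0.0318
grasp_force: 70.8
rack now [102.  -47.8 159.3] shift [ 61.   -0.2 149.3] turn [-0.    0.   -0.02] F [ 0.7 -0.5 -3. ] [ 22. -34. -25.  68.  -8.  13.]
jaw tool 0.69 [  0.5   1.4 -22. ]
lower end top edge (322.5, np.int32(235)) [ 41.9  -0.3 -44. ]
```

```bash
python3 -m inch '[[[0,15,0,30,0,0,0],[0,15,0,30,0,0,0],[0,15,0,30,0,0,0],[0,15,0,30,0,0,0],[0,0,0,20,0,0,0],[0,0,0,10,0,0,0],[0,0,0,0,0,0,0]]]' 70
python3 -m inch '[[[0,0,0,10,0,0,0],[0,0,0,8,0,0,0],[0,0,0,5,0,0,0],[0,0,0,3,0,0,0],[0,0,0,0,0,0,0]]]' 70;python3 rk.py 42 -48 -22
```

```text
time: 39.92
ee_pos: [0.5102, 0.155, 0.0806]
tcp_rot: [-180.0, 31.9, -172.7]
wrist_force: [0.3, 0.6, -3.1]
opening: 0.0316
grasp_force: 70.8
time: 40.55
ee_pos: [0.5236, 0.1569, 0.0588]
tcp_rot: [-180.0, 32.0, -172.7]
wrist_force: [0.2, -0.4, -3.4]
opening: 0.0318
grasp_force: 70.9
rack now [ 41.2 -48.1 -17.7] shift [-0.8  0.1  4.3] turn [-0.03  0.03 -0.02] F [ 0.2 -0.4 -3.4] [ 21. -29. -42.  46.  -7.  11.]
```

```bash
python3 -m inch '[[[0,0,0,1.5,0,0,0],[0,0,0,1,0,0,0],[0,0,0,0,0,0,0]]]' 70;python3 -m inch '[[[0,0,0,1,0,0,0],[0,0,0,0,0,0,0]]]' 70;python3 -m inch '[[[0,0,0,1,0,0,0],[0,0,0,0,0,0,0]]]' 70;python3 rk.py 42 -48 -22
```

```text
time: 40.92
ee_pos: [0.5249, 0.1571, 0.0569]
tcp_rot: [-180.0, 32.0, -172.7]
wrist_force: [0.6, 0.5, -3.1]
opening: 0.0317
grasp_force: 70.9
time: 41.18
ee_pos: [0.5254, 0.1571, 0.0559]
tcp_rot: [-180.0, 32.0, -172.7]
wrist_force: [-1.0, -0.3, -3.6]
opening: 0.0317
grasp_force: 70.9
time: 41.42
ee_pos: [0.526, 0.1573, 0.0554]
tcp_rot: [-180.0, 32.1, -172.7]
wrist_force: [-3.4, -0.1, -1.0]
opening: 0.0321
grasp_force: 71.2
rack now [ 41.5 -48.  -21.9] shift [-0.5  0.   0.1] turn [-0.03  0.05 -0.02] F [-3.4 -0.1 -1. ] [ 21. -28. -42.  45.  -7.  11.]
```

Light contact now. I'll press a further 0.7 mm, check, and release.

```bash
python3 -m inch '[[[0,0,0,0.7,0,0,0],[0,0,0,0,0,0,0]]]' 70; python3 -m inch '[[[42,0,0,0,0,0,0],[46,0,0,0,0,0,0],[60,0,0,0,0,0,0],[60,0,0,0,0,0,0],[60,0,0,-10,0,0,0],[60,0,0,-30,0,0,0],[60,0,0,-50,0,0,0],[60,0,0,-60,0,0,0]]]' 70;  python3 -m inch '[[[60,0,0,-30,0,0,0],[60,0,0,0,0,0,0],[60,0,0,0,0,0,0]]]'; python3 chk.py; python3 - <<'E'
from h import *
v=np.load('rack.npy');O=np.array([v[0],v[1],.052]);R=Ro.from_euler('ZY',[v[2],-np.radians(32)]).as_matrix()
c=cam('wrist')
for th,z in [('jaw',22),('pinvise',32)]:
    for x in finder.outline_of('wrist',th)[:2]:
        k=max(cv2.findContours(x['pixels'].astype(np.uint8),0,2)[0],key=cv2.contourArea)[:,0];P=[]
        for q in k:
            o,d=ray(c,q);a=R.T@(o-O)*1e3;b=R.T@d;P.append((a+b*(z-a[2])/b[2])[:2])
        print(th,round(x['conf'],2),cv2.boxPoints(cv2.minAreaRect(np.array(P,np.float32))).round(1).tolist())
E
```

```text
time: 41.68
ee_pos: [0.5261, 0.1572, 0.0553]
tcp_rot: [-180.0, 32.0, -172.7]
wrist_force: [-14.9, -2.3, 9.1]
opening: 0.0319
grasp_force: 72.8
time: 42.68
ee_pos: [0.4459, 0.1467, 0.1828]
tcp_rot: [-180.0, 32.0, -172.7]
wrist_force: [0.9, -0.1, 1.4]
opening: 0.0514
grasp_force: 0.0
time: 43.05
ee_pos: [0.4315, 0.1452, 0.2064]
tcp_rot: [-180.0, 32.0, -172.7]
wrist_force: [0.6, -0.3, -0.7]
opening: 0.0511
grasp_force: 0.0
scene pinvise 0.85 [77.6 31.6 28. ]
scene pinvise 0.73 [-705.2 -687.4   28. ]
scene pinvise 0.61 [-440.9  147.3   28. ]
scene nose 0.78 [162.9  30.3  28. ]
scene nose 0.72 [-719.4 -600.9   28. ]
scene nose 0.7 [-238.7    4.9   28. ]
scene jaw 0.9 [ -1.7 -33.8   0. ]
scene jaw 0.25 [  91.2 -638.5    0. ]
side pinvise 0.98 [57.4 50.2 28. ]
side pinvise 0.58 [-202.6   17.9   28. ]
side nose 0.68 [128.3  46.   28. ]
side nose 0.65 [-168.1  -56.4   28. ]
side jaw 0.63 [ 37.  -37.2   0. ]
side jaw 0.42 [120.3  23.    0. ]
wrist pinvise 0.95 [54.3 48.4 28. ]
wrist nose 0.8 [125.5  47.2  28. ]
wrist jaw 0.82 [ 32.6 -48.6   0. ]
jaw 0.77 [[-1.0, -64.80000305175781], [69.4000015258789, -65.0], [69.5, -31.5], [-0.8999999761581421, -31.200000762939453]]
pinvise 0.65 [[4.699999809265137, 37.0], [127.9000015258789, 35.400001525878906], [128.1999969482422, 56.29999923706055], [5.0, 57.900001525878906]]
```

Both parts check out. The jaw spans rack x −1 to 69, y −65 to −31, which puts its lower end at the lip. The vise is at x ≈ 54, y ≈ 48. Handing in.

```bash
python3 -c "
from workcell import bot
print(bot.job_done())"
```

```text
the job is handed in; nothing more can be done
None
```

The job is handed in after about 43 s; the last look before handing in showed the pin vise in both V rests, nose uphill, and the clamp jaw on the bare half with its lower end at the lip (no verdict returned).

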